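# Tip two tea packets flat on their tiles

### The arm

A 6-joint arm with a two-finger parallel gripper is mounted at the origin on a cart in front of the work surface, level with it; the furniture and walls round the work are solid. World frame = base frame: x ahead of the robot, y to its left, z up, the work surface at z = 0. Lengths are in mm, angles in rad, forces in N, time in s.
With the tool pointing down it reaches from about 275 to 750 mm from the base axis. Payload 10.2 kg.
Tool frame: the origin (TCP) lies at the very end of the fingers, on their centre line; the grasp point (between the pads) lies arm.grasp_offset behind it (arm.grasp_offset is the distance from the TCP to the grasp point, in mm); z points along the fingers, y is the line along which they close (so a half turn about z gives the same grasp; the last joint's range is limited). The gripper opens to 85 mm and grips with 20 to 120 N. Pads are 22 mm wide; open, the fingers measure 114 mm over their backs; the gripper's body (76 mm by 85 mm) begins 54 mm behind the grasp point. The pads swing forward as they close: fully open they stand 13 mm farther back than shut.
Start: joints at [0.996, 0.313, 1.498, -0, 1.331, -0.223], TCP at [180.922, 492.847, 231.294] pointing down, gripper open.
Joint ranges: [-2.94, 2.94], [-0.97, 2.17], [0.19, 2.56], [-1.23, 4.37], [0.02, 3.11], [-2.88, 2.88]. Speed limits (rad/s): [2.39, 2.39, 3.01, 3.14, 3.14, 3.14].

### API

Orientations are given as a rotation vector (axis times angle).
In Python, from rig import arm, optics, workorder gives the robot as it stands.
- The arm moves only by the shell command python3 -m pendant 'ROWS' [FORCE]. ROWS is JSON, a list of rows, each a list of 7 numbers: the shift along the world's x, y, z in cm, then the turn, a rotation vector about the world's x, y, z in degrees, then the opening, from 0 (shut) to 1 (fully open). In form: [[dx, dy, dz, ax, ay, az, grip], ...]. A call has 1 to 10 rows; each row shifts and turns the commanded pose from where the row before left it; what a row does not reach is not made up. A row lasts 1/10 s, in which the tool goes at most 50 mm and 8.59 degrees, less where a joint would pass 70% of its speed; a pose out of reach is approached as far as the arm can. A call with a gripper value outside its range is refused whole. The fingers move at their own pace and stop on an object; FORCE is the grip in N (left out, the last holds). Time passes only in rows, so rows that do not move let the fingers close. It gives the time, the measured TCP pose, the force, the opening and the grip force at its end, in the units of the state.
- arm.sense(): the state, without advancing time (a new reading comes with each control period).
- optics.read_camera(name): name is "side" or "top"; returns (picture, depth): 384x512x3 uint8, red, green, blue; 384x512 float32, mm along the optical axis (not along the pixel's ray), 0 where there is no reading.
- optics.get_calibration(name): a dict with "intrinsics" (3x3 intrinsics, pixels), "k1" (the pictures are not rectified: a ray, as slopes to the right and down, at radius r is drawn at 1 + k1 r^2 times it, then the intrinsics apply), "T" (4x4, takes a point from camera to world coordinates). Camera axes: x right, y down, z forward; pixel columns grow to the right and rows downward; lengths in mm; the calibration is good to about 2 mm. A picture is of the moment at which its call begins. get_calibration takes no time and is no camera call.
- workorder.job_done(): hands the job in; it is judged then, once.
The state is a dict: "clock": time; "joint_pos": joint angles; "dq": joint speeds; "joint_torque": joint torques, N m; "ee_pos": TCP position; "eef_rot": TCP orientation; "ft_force": force on the tool from outside, world axes, zero at the start; "torque": the same for the moment, N m; "finger_gap": finger opening in mm; "grasp_force": force on a finger pad.
Only numpy, scipy, OpenCV 4.12 (cv2) and the standard library are available. Lean on these libraries where they do the work, as an engineer would, in place of code of your own. Each camera call takes 0.05 s, during which the arm holds its last target. There are 200 camera calls.

### The job

Set out the tea: tip over the red and the green tea packet by pushing each near its top with the fingertips, so that each lies on its back, printed front up, inside the pale panel of the slate tile it stands on. Leave the grey packet standing and everything else where it is; only push, never lift or carry anything.

Things in the scene. Friction and masses are not known exactly. Their poses are not given: they have to be found in the camera images.
- packet_red_mid (a point): Middle of the red tea packet, a loose upright carton with a red front, 18 mm thick (x), 52 wide (y), 66 tall (z), about 25 g. It stands on a slate tile 8 mm high (middle at height 41 mm), across the near border of its pale panel. The printed front is its -x face, seen from the robot's left; +x points over the panel. Pushed there near the top it pivots on its far bottom edge, falls once the top has moved by its thickness, and lies about centred on the panel.
- packet_green_mid (a point): Middle of the green tea packet, a loose upright carton with a green front, 16 mm thick (x), 52 wide (y), 64 tall (z), about 25 g. It stands on a slate tile 8 mm high (middle at height 40 mm), across the near border of its pale panel. The printed front is its -x face, seen from the robot's left; +x points over the panel. Pushed there near the top it pivots on its far bottom edge, falls once the top has moved by its thickness, and lies about centred on the panel.
- packet_grey_mid (a point): Middle of the grey tea packet, a loose upright carton with a grey front, 14 mm thick (x), 54 wide (y), 70 tall (z), about 25 g. It stands on a slate tile 8 mm high (middle at height 43 mm), across the near border of its pale panel. The printed front is its -x face, seen from the robot's left; +x points over the panel. It must stay standing where it is.
- panel_red (a point): Centre, on the surface (8 mm above the worktop), of the pale panel in the dark slate tile under the red packet. Panel flush, 86 mm long (x, away from the packet), 72 wide (y). The tile, 112 x 84 x 8 mm, is fixed, with a red strip at its near end; its centre is 9 mm from here towards -x. Packet and panel may differ in yaw by a few degrees.
- panel_green (a point): Centre, on the surface (8 mm above the worktop), of the pale panel in the dark slate tile under the green packet. Panel flush, 86 mm long (x, away from the packet), 72 wide (y). The tile, 112 x 84 x 8 mm, is fixed, with a green strip at its near end; its centre is 9 mm from here towards -x. Packet and panel may differ in yaw by a few degrees.
- panel_grey (a point): Centre, on the surface (8 mm above the worktop), of the pale panel in the dark slate tile under the grey packet. Panel flush, 86 mm long (x, away from the packet), 72 wide (y). The tile, 112 x 84 x 8 mm, is fixed, with a grey strip at its near end; its centre is 9 mm from here towards -x. Packet and panel may differ in yaw by a few degrees.
- salt: A bystander, loose, to be left alone: salt shaker of glass with a grey cap, 44 mm across, 90 mm tall. Origin at the centre of its underside, z up.
- sweetener: A bystander, loose, to be left alone: small white box, 30 x 42 mm, 40 mm tall. Origin at the centre of its underside, z up.
- egg_cup: A bystander, loose, to be left alone: white egg cup, 52 mm across, 45 mm tall. Origin at the centre of its underside, z up.
- cup: A bystander, loose, to be left alone: white porcelain tea cup, 97 x 118 mm with its ear, 70 mm tall. Origin at the centre of its underside, z up.
- mug: A bystander, loose, to be left alone: green and white mug, 78 x 116 mm with its handle, 101 mm tall. Origin at the centre of its underside, z up.
There are look-alikes about, which are no part of the job. Leave any black look-alike of the part that bears packet_red_mid alone.

How it is judged (in metres and radians):
At the end, for the whole second after the job is handed in: Red and green packets lie flat, printed front up, their middles within 13 mm of their panel's centre along and across it, turned under 25 degrees from it; the grey packet stands within 1 cm of where it was, the other things within 1.5 cm (angle between each of packet_red_mid, packet_green_mid's own x axis and vertical above 2.95 rad and x of packet_red_mid in the frame of panel_red between -0.013 and 0.013 m and y of packet_red_mid in the frame of panel_red between -0.013 and 0.013 m and z of packet_red_mid in the frame of panel_red below 0.015 m and angle between the y axis of packet_red_mid and the y axis of panel_red, either way round below 0.45 rad and x of packet_green_mid in the frame of panel_green between -0.013 and 0.013 m and y of packet_green_mid in the frame of panel_green between -0.013 and 0.013 m and z of packet_green_mid in the frame of panel_green below 0.015 m and angle between the y axis of packet_green_mid and the y axis of panel_green, either way round below 0.45 rad and angle between packet_grey_mid's own z axis and vertical below 0.1 rad and distance of packet_grey_mid from where it was at the start of the episode below 0.01 m and distance of each of salt, sweetener, egg_cup, cup, mug from where it was at the start of the episode below 0.015 m); the robot touches nothing.
It fails at once if the red packet is lifted or carried instead of only being tipped (height (world z) of packet_red_mid above 0.066 m or (angle between packet_red_mid's own z axis and vertical above 1.4 rad and height (world z) of packet_red_mid above 0.035 m)).
It fails at once if the green packet is lifted or carried instead of only being tipped (height (world z) of packet_green_mid above 0.066 m or (angle between packet_green_mid's own z axis and vertical above 1.4 rad and height (world z) of packet_green_mid above 0.035 m)).
It fails at once if the red or the green packet is slid more than 2 cm while standing, instead of tipped ((angle between packet_red_mid's own z axis and vertical below 0.3 rad and distance of packet_red_mid from where it was at the start of the episode above 0.02 m) or (angle between packet_green_mid's own z axis and vertical below 0.3 rad and distance of packet_green_mid from where it was at the start of the episode above 0.02 m)).
It fails at once if the grey packet is moved more than 1 cm or tipped (distance of packet_grey_mid from where it was at the start of the episode above 0.01 m or angle between packet_grey_mid's own z axis and vertical above 0.2 rad).
It fails at once if another thing on the worktop is moved more than 1.5 cm or tipped (distance of any of salt, sweetener, egg_cup, cup, mug from where it was at the start of the episode above 0.015 m or angle between any of salt, sweetener, egg_cup, cup, mug's own z axis and vertical above 0.25 rad).
It also fails if it takes over 38 s, if anything falls off the work surface, if the arm or the gripper's body presses on something with over 40 N, if the wrist force passes 120 N, or if a joint passes its speed limit or range.

## Working session

There is one attempt and no reset: what is moved stays moved. The work goes in short steps, Python scripts to look and compute and a shell command to move; the robot and the scene stay as the last step left them, time stands still between calls to the robot, and variables do not carry over. Pictures are saved under pics/ and viewed, at most 10 in all, crops included, and the job is handed in when it is done.

```bash
mkdir -p pics; python3 - <<'E'
from rig import arm, optics
import cv2, numpy as np
for n in("top","side"):
    p,d=optics.read_camera(n); c=optics.get_calibration(n)
    np.savez(f"{n}0.npz",p=p,d=d)
    cv2.imwrite(f"pics/{n}0.png",cv2.resize(p[:,:,::-1],(800,600)))
    print(n,c["intrinsics"].round(1).tolist(),c["k1"],c["T"].round(3).tolist())
s=arm.sense();print(s["clock"],s["ee_pos"],s["eef_rot"],s["finger_gap"],arm.grasp_offset)
E
```

```text
top [[396.1, 0.0, 257.8], [0.0, 396.1, 196.7], [0.0, 0.0, 1.0]] -0.008624246962685095 [[-0.026, -0.983, 0.179, 288.07], [-1.0, 0.026, -0.001, -179.59], [-0.003, -0.179, -0.984, 1563.68], [0.0, 0.0, 0.0, 1.0]]
side [[352.1, 0.0, 257.7], [0.0, 352.1, 189.8], [0.0, 0.0, 1.0]] 0.015713029107718688 [[0.967, -0.14, 0.214, 297.224], [-0.255, -0.577, 0.776, -1061.479], [0.015, -0.804, -0.594, 724.491], [0.0, 0.0, 0.0, 1.0]]
0.1 [180.79943132 492.64326943 230.78762388] [-5.49661446e-01 -3.09270083e+00  1.71273896e-03] 85.2807969735943 18.700000000000003
```

View pics/top0.png

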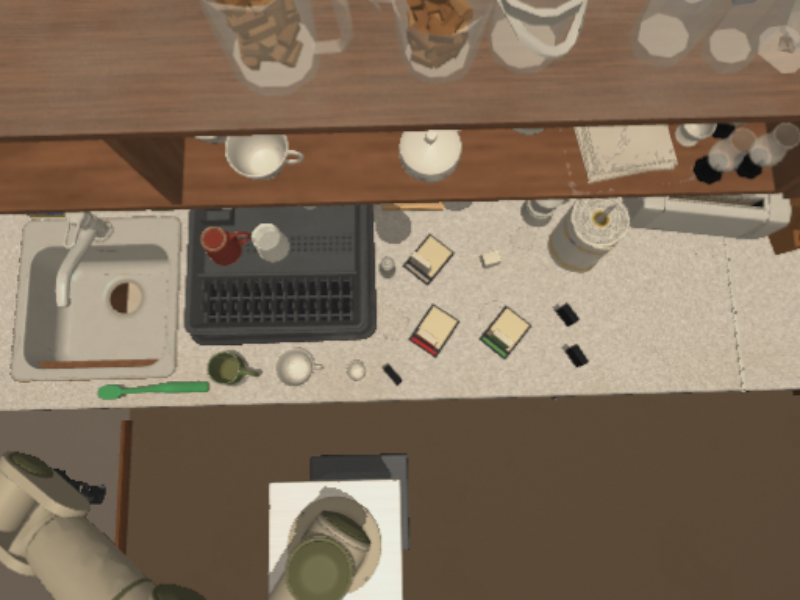

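View pics/side0.png

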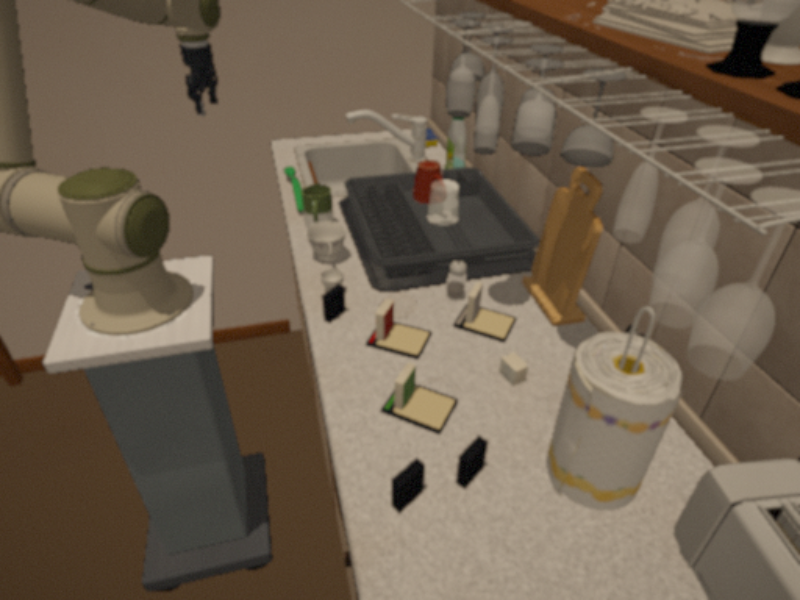

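```bash
python3 - <<'E'
import cv2, numpy as np
t=np.load("top0.npz")["p"]; s=np.load("side0.npz")["p"]
a=cv2.resize(t[140:240,230:390][:,:,::-1],(800,500),interpolation=cv2.INTER_CUBIC)
b=cv2.resize(s[155:335,195:355][:,:,::-1],(533,600),interpolation=cv2.INTER_CUBIC)
cv2.imwrite("pics/tc.png",a); cv2.imwrite("pics/sc.png",b)
E
```

```text
(no output)
```

View pics/tc.png

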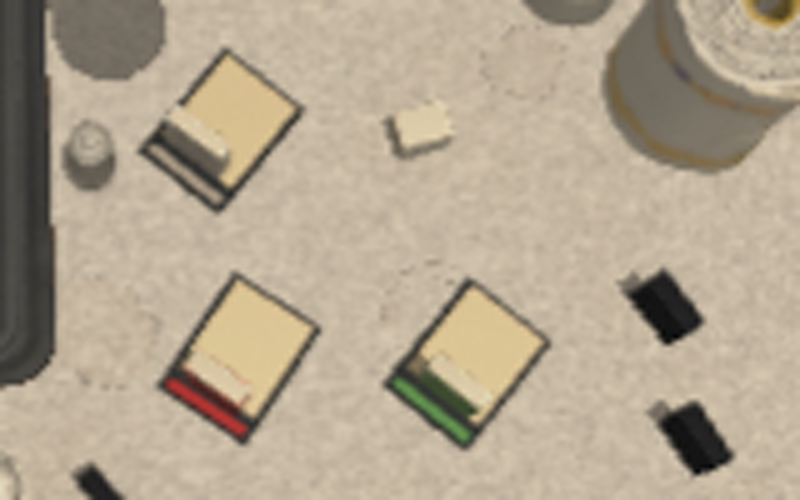

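View pics/sc.png

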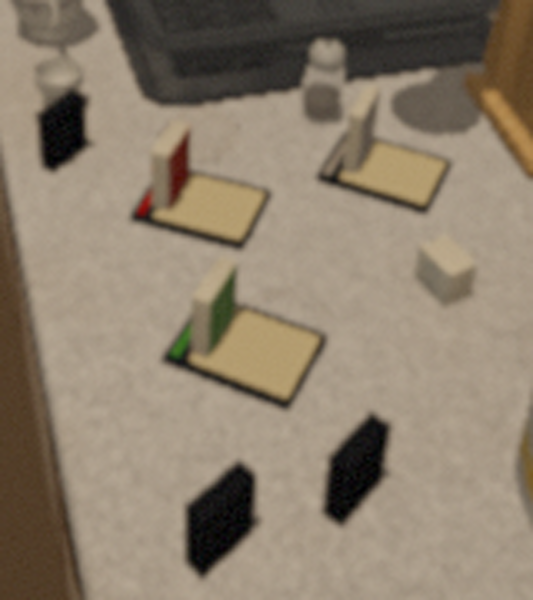

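```bash
cat > h.py <<'E'
import numpy as np, cv2
from rig import optics
def ray(n,px):
    c=optics.get_calibration(n); K=c["intrinsics"]; px=np.atleast_2d(px).astype(float)
    d=np.c_[(px[:,0]-K[0,2])/K[0,0],(px[:,1]-K[1,2])/K[1,1]]; u=d.copy()
    for _ in range(5): u=d/(1+c["k1"]*(u**2).sum(1,keepdims=True))
    return c["T"][:3,3], np.c_[u,np.ones(len(u))]@c["T"][:3,:3].T
def plane(n,px,z):
    o,r=ray(n,px); return o+r*((z-o[2])/r[:,2])[:,None]
def cloud(n,d):
    v,u=np.nonzero(d); o,r=ray(n,np.c_[u,v]); return o+r*d[v,u][:,None],np.c_[u,v]
E
python3 - <<'E'
from h import *
np.set_printoptions(precision=1,suppress=True)
f=lambda q:(np.array(q)+.5)/5-.5+[230,140]
g=lambda q:(np.array(q)+.5)*.3-.5+[195,155]
g=lambda q:np.c_[(np.array(q)[:,0]+.5)*160/533-.5+195,(np.array(q)[:,1]+.5)*.3-.5+155]
# corner order: far-left, far-right, near-right, near-left (looking along tile x)
T={"red":[(237,272),(320,328),(244,443),(160,384)],"green":[(470,279),(551,343),(467,448),(386,384)],"grey":[(226,48),(302,108),(219,211),(140,151)]}
S={"red":[None,(270,191),(243,245),(132,215)],"green":[None,(326,338),(288,406),(164,358)],"grey":[None,(451,158),(428,210),(318,177)]}
H={"red":74,"green":72,"grey":78}
D={n:np.load(n+"0.npz")["d"] for n in("top","side")}
for k in T:
    w=plane("top",f(T[k]),8); c=w.mean(0)
    ax=(w[0]+w[1]-w[2]-w[3])/2; ay=(w[0]+w[3]-w[1]-w[2])/2
    yaw=np.degrees([np.arctan2(ax[1],ax[0]),np.arctan2(-ay[0],ay[1])])
    # side: opposite tile corners (far-left... visible three)
    ws=plane("side",g([q for q in S[k][1:]]),8); 
    # S order: rightmost, bottom, left
    cs=(ws[0]+ws[2])/2
    print(k,"tile",c,"len",np.linalg.norm(ax),np.linalg.norm(ay),"yaw",yaw,"side c",cs)
    Y=np.radians(yaw.mean()); R=np.array([[np.cos(Y),-np.sin(Y)],[np.sin(Y),np.cos(Y)]])
    for n in D:
        P,_=cloud(n,D[n]); L=(P[:,:2]-c[:2])@R
        m=(abs(L)<50).all(1)&(P[:,2]>20)&(P[:,2]<100)
        q=L[m]; z=P[m,2]
        tp=m&(P[:,2]>H[k]-6); A=P[tp][:,:2].astype(np.float32); l=L[tp]
        print(" ",n,m.sum(),"zmax",z.max(),"top n",tp.sum(),"loc mean(panel)",l.mean(0)-[9,0],"loc min/max",l.min(0)-[9,0],l.max(0)-[9,0])
        if tp.sum()>5:
            r=cv2.minAreaRect(A); print("   rect",r, "world mean",A.mean(0))
            l0=l-l.mean(0); sl=np.linalg.svd(l0,full_matrices=0)[2][0]; print("   yaw rel",np.degrees(np.arctan(-sl[0]/sl[1])))
E
```

```text
red tile [ 512.  -258.9    8. ] len 109.72524038711055 80.34332745858696 yaw [-35.6 -36.5] side c [ 513.2 -254.7    8. ]
  top 89 zmax 81.48639831218043 top n 64 loc mean(panel) [-42.1   2.5] loc min/max [-50.5 -22.5] [-32.1  28.1]
   rect ((487.0578918457031, -237.33642578125), (50.3304557800293, 18.06368064880371), 51.81162643432617) world mean [ 486.8 -237.4]
   yaw rel -0.7801040113794963
  side 231 zmax 77.81428910938644 top n 85 loc mean(panel) [-41.8   2. ] loc min/max [-51.4 -21.5] [-33.3  31.9]
   rect ((488.0875549316406, -235.07675170898438), (53.38141632080078, 18.106130599975586), 53.87936019897461) world mean [ 486.6 -238.1]
   yaw rel -0.9463404909898029
green tile [ 501.7 -439.6    8. ] len 108.69460315912012 80.95404546374623 yaw [-40.9 -40.8] side c [ 502.8 -437.8    8. ]
  top 97 zmax 81.5669209333978 top n 58 loc mean(panel) [-38.3   0.9] loc min/max [-47.3 -23.4] [-29.4  26.2]
   rect ((480.2236022949219, -419.15869140625), (49.43400573730469, 17.72087860107422), 50.162479400634766) world mean [ 480.2 -419.7]
   yaw rel -0.5760671103990554
  side 275 zmax 76.4229
[... 238 characters left out ...]
 -1.0205466241281902
grey tile [ 698.2 -250.5    8. ] len 110.3034805094774 80.07323502863686 yaw [-40.3 -40.3] side c [ 700.  -246.2    8. ]
  top 97 zmax 90.64128597942181 top n 51 loc mean(panel) [-38.4   3.4] loc min/max [-45.2 -22.7] [-30.6  30.2]
   rect ((678.5455932617188, -228.93394470214844), (52.93613815307617, 14.196974754333496), 50.26153564453125) world mean [ 677.9 -228.9]
   yaw rel 1.564873509141022
  side 166 zmax 81.48464258204774 top n 57 loc mean(panel) [-39.    2.3] loc min/max [-47.3 -21.6] [-32.2  31.7]
   rect ((678.000732421875, -226.78562927246094), (53.290252685546875, 14.974557876586914), 49.26154327392578) world mean [ 676.8 -229.3]
   yaw rel 0.7210303190753237
```

```bash
python3 -m pendant '[[1.38,-3.54,0,0,0,-5.4,0],[1.38,-3.54,0,0,0,-5.4,0],[1.38,-3.54,0,0,0,-5.4,0],[1.38,-3.54,0,0,0,-5.4,0],[1.38,-3.54,0,0,0,-5.4,0],[1.38,-3.54,0,0,0,-5.4,0],[1.38,-3.54,0,0,0,-5.4,0],[1.38,-3.54,0,0,0,-5.4,0],[1.38,-3.54,0,0,0,-5.4,0],[1.38,-3.54,0,0,0,-5.4,0]]'
python3 -m pendant '[[1.38,-3.54,0,0,0,-5.4,0],[1.38,-3.54,0,0,0,-5.4,0],[1.38,-3.54,0,0,0,-5.4,0],[1.38,-3.54,0,0,0,-5.4,0],[1.38,-3.54,0,0,0,-5.4,0],[1.38,-3.54,0,0,0,-5.4,0],[1.38,-3.54,0,0,0,-5.4,0],[1.38,-3.54,0,0,0,-5.4,0],[1.38,-3.54,0,0,0,-5.4,0],[1.38,-3.54,0,0,0,-5.4,0]]'
python3 -m pendant '[[0,0,0,0,0,0,0],[0,0,0,0,0,0,0],[0,0,0,0,0,0,0]]'
python3 -c "
from rig import arm
from scipy.spatial.transform import Rotation as R
s=arm.sense();print(R.from_rotvec(s['eef_rot']).as_matrix().round(3),s['joint_pos'])"
```

```text
clock: 1.1
ee_pos: [319.0, 137.4, 231.2]
eef_rot: [1.899, 2.503, 0.0]
ft_force: [1.4, 0.1, -0.0]
finger_gap: -0.3
grasp_force: 0.0
clock: 2.1
ee_pos: [457.1, -216.6, 230.9]
eef_rot: [-2.828, -1.367, 0.0]
ft_force: [0.1, 0.2, 0.0]
finger_gap: -0.2
grasp_force: 0.0
clock: 2.4
ee_pos: [456.6, -214.3, 231.2]
eef_rot: [-2.824, -1.375, 0.0]
ft_force: [0.9, 0.8, -0.9]
finger_gap: -0.2
grasp_force: 0.0
[[ 0.617  0.787 -0.   ]
 [ 0.787 -0.617  0.001]
 [ 0.    -0.001 -1.   ]] [-6.71435152e-01  2.67886007e-01  1.55796918e+00  1.63143971e-04
  1.31637097e+00 -6.84939779e-03]
```

```bash
python3 -m pendant '[[0,0,-4.2,0,0,0,0],[0,0,-4.2,0,0,0,0],[0,0,-4.2,0,0,0,0],[0,0,-4.2,0,0,0,0],[0,0,0,0,0,0,0],[0,0,0,0,0,0,0]]'
python3 -m pendant '[[0.24,-0.18,0,0,0,0,0],[0.24,-0.18,0,0,0,0,0],[0.24,-0.18,0,0,0,0,0],[0.24,-0.18,0,0,0,0,0],[0.24,-0.18,0,0,0,0,0],[0,0,0,0,0,0,0]]'
python3 - <<'E'
from h import *
p,d=optics.read_camera("side")
cv2.imwrite("pics/s1.png",cv2.resize(p[140:290,180:380][:,:,::-1],(800,600),interpolation=cv2.INTER_CUBIC))
E
```

```text
clock: 3.0
ee_pos: [457.3, -214.8, 64.6]
eef_rot: [2.824, 1.375, 0.0]
ft_force: [0.5, 0.3, 0.6]
finger_gap: -0.3
grasp_force: 0.0
clock: 3.6
ee_pos: [469.2, -224.5, 63.4]
eef_rot: [2.825, 1.373, 0.0]
ft_force: [-0.2, 0.8, 0.6]
finger_gap: 0.1
grasp_force: 0.0
```

View pics/s1.png

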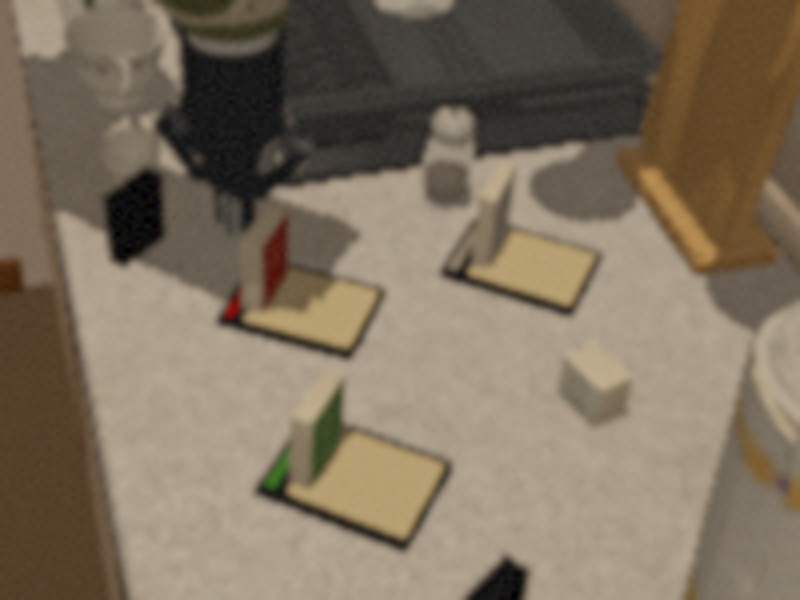

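The closed fingers sit just behind the red packet's front at about (235,215), and everything still stands.

```bash
python3 -m pendant '[[0.16,-0.12,0,0,0,0,0],[0.16,-0.12,0,0,0,0,0],[0.16,-0.12,0,0,0,0,0],[0.16,-0.12,0,0,0,0,0],[0.16,-0.12,0,0,0,0,0],[0.16,-0.12,0,0,0,0,0],[0.16,-0.12,0,0,0,0,0],[0.16,-0.12,0,0,0,0,0],[0.16,-0.12,0,0,0,0,0],[0.16,-0.12,0,0,0,0,0]]'
python3 -m pendant '[[0.16,-0.12,0,0,0,0,0],[0.16,-0.12,0,0,0,0,0],[0.16,-0.12,0,0,0,0,0],[0,0,0,0,0,0,0],[0,0,0,0,0,0,0],[0,0,0,0,0,0,0]]'
python3 - <<'E'
from h import *
p,d=optics.read_camera("side")
cv2.imwrite("pics/s2.png",cv2.resize(p[140:290,180:380][:,:,::-1],(800,600),interpolation=cv2.INTER_CUBIC))
E
```

```text
clock: 4.65
ee_pos: [485.1, -236.3, 63.3]
eef_rot: [2.825, 1.373, 0.0]
ft_force: [-0.7, 0.4, -0.2]
finger_gap: 0.3
grasp_force: 0.0
clock: 5.25
ee_pos: [489.7, -239.7, 63.3]
eef_rot: [-2.825, -1.373, 0.0]
ft_force: [-0.3, 0.2, -0.1]
finger_gap: -0.0
grasp_force: 0.0
```

View pics/s2.png

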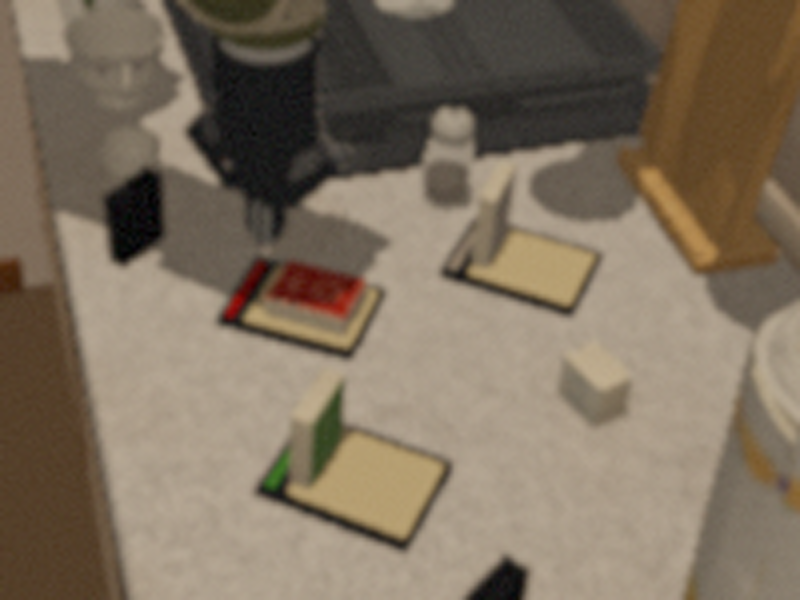

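The red packet lies front up on its panel around (310,290). Next is green.

```bash
python3 -m pendant '[[-0.6,0.4,2.8,0,0,0,0],[0,0,4.2,0,0,0,0],[-0.7,-3.98,0,0,0,-0.9,0],[-0.7,-3.98,0,0,0,-0.9,0],[-0.7,-3.98,0,0,0,-0.9,0],[-0.7,-4.34,0,0,0,-0.9,0],[0,0,0,0,0,0,0],[0,0,0,0,0,0,0]]'
python3 - <<'E'
from h import *
np.set_printoptions(precision=1,suppress=True)
c=np.array([512,-258.9]);Y=np.radians(-36);R=np.array([[np.cos(Y),-np.sin(Y)],[np.sin(Y),np.cos(Y)]])
for n in("top","side"):
    p,d=optics.read_camera(n); P,px=cloud(n,d)
    L=(P[:,:2]-c)@R-[9,0]
    # lying front: red pixels on plane z=26
    h=cv2.cvtColor(p,cv2.COLOR_RGB2HSV).astype(int); m=(((h[...,0]<8)|(h[...,0]>172))&(h[...,1]>130)&(h[...,2]>60)).astype(np.uint8)
    v,u=np.nonzero(m); W=plane(n,np.c_[u,v],26)[:,:2]; l=(W-c)@R-[9,0]
    k=(abs(l)<42).all(1)&(l[:,0]>-36)
    r=cv2.minAreaRect(W[k].astype(np.float32)); print(n,k.sum(),((np.array(r[0])-c)@R-[9,0]),r[1],r[2],l[k].mean(0))
    t=(abs(L)<45).all(1)&(P[:,2]>18)&(P[:,2]<40); print("  depth",t.sum(),L[t].mean(0),L[t].min(0),L[t].max(0))
E
```

```text
clock: 6.1
ee_pos: [455.3, -398.8, 132.9]
eef_rot: [-2.867, -1.282, 0.0]
ft_force: [-0.2, 0.5, -0.7]
finger_gap: 0.0
grasp_force: 0.0
top 200 [1.2 1.3] (49.19206237792969, 63.21548080444336) 52.759742736816406 [1.2 1.4]
  depth 224 [0.4 2.4] [-44.  -29.4] [34.  39.2]
side 144 [7.  5.3] (45.823883056640625, 50.8736457824707) 48.17008972167969 [8.  5.6]
  depth 207 [11.2 -0.3] [-17.2 -24.2] [34. 31.]
```

```bash
python3 -m pendant '[[0,0,-3.6,0,0,0,0],[0,0,-3.5,0,0,0,0],[0,0,0,0,0,0,0],[0,0,0,0,0,0,0],[0.15,-0.13,0,0,0,0,0],[0.15,-0.13,0,0,0,0,0],[0.15,-0.13,0,0,0,0,0],[0.15,-0.13,0,0,0,0,0]]'
python3 -m pendant '[[0.15,-0.13,0,0,0,0,0],[0.15,-0.13,0,0,0,0,0],[0.15,-0.13,0,0,0,0,0],[0.15,-0.13,0,0,0,0,0],[0.15,-0.13,0,0,0,0,0],[0.15,-0.13,0,0,0,0,0],[0.15,-0.13,0,0,0,0,0],[0.15,-0.13,0,0,0,0,0],[0.15,-0.13,0,0,0,0,0],[0.15,-0.13,0,0,0,0,0]]'
python3 -m pendant '[[0.15,-0.13,0,0,0,0,0],[0.15,-0.13,0,0,0,0,0],[0.15,-0.13,0,0,0,0,0],[0,0,0,0,0,0,0],[0,0,0,0,0,0,0],[0,0,0,0,0,0,0]]'
python3 -m pendant '[[-0.6,0.5,2.8,0,0,0,0],[-0.6,0.5,4.2,0,0,0,0],[-2,3,3,0,0,0,0],[-2,4,3,0,0,0,0],[-2,4,0,0,0,0,0],[-2,4,0,0,0,0,0],[0,0,0,0,0,0,0],[0,0,0,0,0,0,0],[0,0,0,0,0,0,0]]'
python3 - <<'E'
from h import *
np.set_printoptions(precision=1,suppress=True)
for k,c,Y,z,hr in (("red",[512,-258.9],-36,26,None),("green",[501.7,-439.6],-40.8,24,1)):
  c=np.array(c);Y=np.radians(Y);R=np.array([[np.cos(Y),-np.sin(Y)],[np.sin(Y),np.cos(Y)]])
  for n in("top","side"):
    p,d=optics.read_camera(n)
    h=cv2.cvtColor(p,cv2.COLOR_RGB2HSV).astype(int); H=h[...,0]
    m=((H<8)|(H>172) if hr is None else (H>45)&(H<85))&(h[...,1]>100)&(h[...,2]>40)
    v,u=np.nonzero(m); W=plane(n,np.c_[u,v],z)[:,:2]; l=(W-c)@R-[9,0]
    q=(abs(l)<44).all(1)&(l[:,0]>-38)
    if q.sum()<5: print(k,n,q.sum());continue
    r=cv2.minAreaRect(W[q].astype(np.float32)); print(k,n,q.sum(),((np.array(r[0])-c)@R-[9,0]),r[1],r[2],l[q].mean(0))
    if n=="side": cv2.imwrite("pics/s3.png",cv2.resize(p[140:290,180:380][:,:,::-1],(800,600),interpolation=cv2.INTER_CUBIC))
E
```

```text
clock: 7.0
ee_pos: [462.0, -404.1, 62.9]
eef_rot: [2.866, 1.283, 0.0]
ft_force: [-0.4, -0.5, -0.2]
finger_gap: -0.1
grasp_force: 0.0
clock: 8.0
ee_pos: [476.8, -416.9, 62.3]
eef_rot: [-2.867, -1.284, 0.0]
ft_force: [0.6, 1.3, -0.1]
finger_gap: -0.0
grasp_force: 0.0
clock: 8.6
ee_pos: [481.2, -420.6, 62.3]
eef_rot: [-2.867, -1.284, 0.0]
ft_force: [0.3, -0.1, 0.2]
finger_gap: 0.2
grasp_force: 0.0
clock: 9.5
ee_pos: [391.1, -264.5, 190.4]
eef_rot: [2.867, 1.283, 0.0]
ft_force: [0.5, 0.4, -0.1]
finger_gap: 0.1
grasp_force: 0.0
red top 113 [ 9.3 13.4] (39.91890335083008, 74.70341491699219) 19.15882682800293 [8.7 9.5]
red side 204 [-1.3  4.9] (47.31983947753906, 65.98284149169922) 53.19850158691406 [0.2 4.9]
green top 84 [ 2.3 -0.9] (42.414512634277344, 57.021480560302734) 48.69867706298828 [ 1.3 -0.8]
green side 0
```

View pics/s3.png

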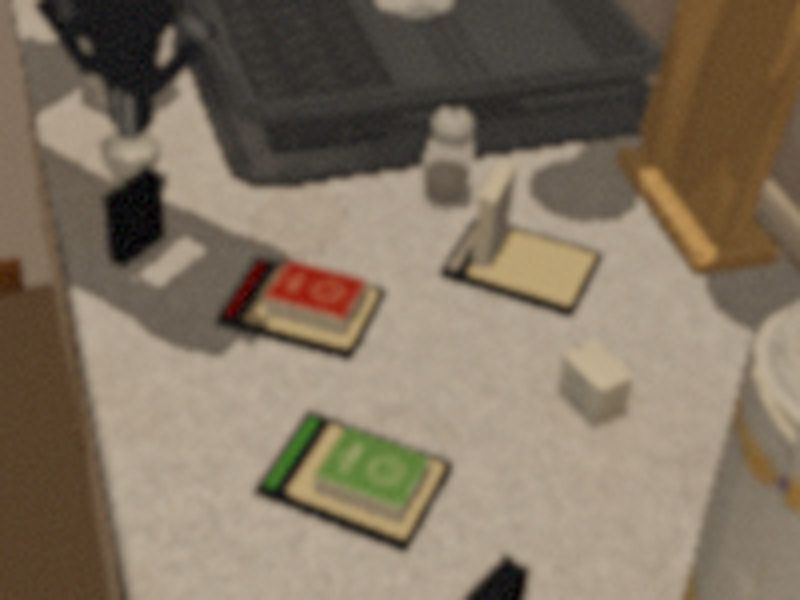

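Both packets lie front up and centred on their panels, red at about (315,290) and green at (372,465). Grey still stands and the arm is clear.

```bash
python3 -c "
from rig import workorder
print(workorder.job_done())"
```

```text
the job is handed in; nothing more can be done
None
```

I tipped the red and green packets onto their backs, printed front up and within about 5 mm of their panel centres; in the last picture grey still stood and nothing else looked moved. The job was handed in shortly after 9.5 s on the robot's clock, but no verdict came back.

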